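# Probe the chilled garnish station, then hold its lid half open

### The arm

A 7-joint arm with a two-finger parallel gripper is mounted at the origin on the work surface. World frame = base frame: x ahead of the robot, y to its left, z up, the work surface at z = 0. Lengths are in m, angles in rad, forces in N, time in s.
With the tool pointing down it reaches from about 0.35 to 0.9 m from the base axis. Payload 8.1 kg.
Tool frame: the origin (TCP) lies midway between the tips of the shut fingers; the grasp point (between the pads) lies robot.grip_point_offset behind it (robot.grip_point_offset is the distance from the TCP to the grasp point, in m); z points along the fingers, y is the direction in which the jaws open and shut (so a half turn about z gives the same grasp; the last joint's range is limited). The gripper opens to 92 mm and grips with 3 to 60 N. Pads are 19 mm wide; open, the fingers measure 130 mm over their backs; the gripper's body (75 mm by 190 mm) begins 47 mm behind the grasp point.
Start: joints at [1.045, 0.434, 0.025, 1.573, -0.012, 1.134, -0.075], TCP at [0.256, -0.57, 0.227] pointing down, gripper open.
Joint ranges: [-2.62, 2.62], [-0.44, 2.09], [-1.27, 1.32], [0.08, 2.57], [-1.32, 4.46], [0.12, 2], [-2.74, 2.74]. Speed limits (rad/s): [2.22, 2.22, 3.01, 3.01, 3.14, 3.14, 3.14].

### API

Orientations are given as a 3x3 rotation matrix whose columns are the frame's x, y, z axes.
In Python, from cell import telemetry, eyes, job, robot gives the robot as it stands. The module is installed in compiled form; this text tells all that it offers.
- The arm moves only by the shell command python3 -m creep 'ROWS' [OPENING] [FORCE]. ROWS is JSON, a list of rows, each an object with "xyz": the shift along the world's x, y, z in mm, a list of three; "angular": the turn, a rotation vector about the world's x, y, z in rad, a list of three. In form: [{"xyz": [dx, dy, dz], "angular": [rx, ry, rz]}, ...]. A call has 1 to 5 rows; each row is the pose to reach, as a shift and turn from the pose measured when the call began; what a row does not reach only later rows make up. A row lasts 1/10 s, in which the tool goes at most 50 mm and 8.59 degrees, less where a joint would pass 70% of its speed; a pose out of reach is approached as far as the arm can. A call with a gripper value outside its range is refused whole. OPENING is the finger opening in mm, from 0 to 91.8, set as the call begins (- or left out, the last holds). The fingers move at their own pace and stop on an object; FORCE is the grip in N (left out, the last holds). Time passes only in rows, so rows that repeat a pose let the fingers close. It gives the time, the measured TCP pose, the force and the opening at its end, in the units of the state.
- telemetry.state(): the state, without advancing time (a new reading comes with each control period).
- eyes.read_camera(name): name is "scene" or "top" or "wrist"; returns a dict with "color" (480x640x3 uint8, red, green, blue), "fovy" (degrees; the focal length in pixels is half the picture's height over the tangent of half this angle, whatever the lens; pixels are square), "cx", "cy" (the principal point, pixels), "distortion" ([k1, k2, p1, p2, k3] as OpenCV has them; the pictures are not rectified), "R" (3x3) and "t" (3): a world point X has camera coordinates R X + t. Camera axes: x right, y down, z forward; pixel columns grow to the right and rows downward; lengths in m; the calibration is good to about 2 mm. A picture is of the moment at which its call begins. There is no depth.
- job.close_job(): hands the job in, once; it reports no verdict.
Trained networks look in a picture, given as the dict that the camera call returned (one of the last four; its "shot" number tells which), for a name from the list of things; names that differ only in an ending like _2 or _b are one class to them, and where a whole thing is asked for, a point or a joint stands for the part that bears it (a point fixed in the world has none). Each returns a list of dicts, best first, with "p" (0 to 1); they miss things now and then, are a little off and sometimes report something else, mostly with a low value. They report only what shows in the picture. A call takes as long as a camera call. They do not tell look-alikes from the thing itself.
- eyes.search_frame(picture, label): "centre" ([column, row] in pixels, amid what is visible of it).
- eyes.trace(picture, label): "region" (480x640 bool, what is visible of it) and "centre" ([column, row] in pixels, amid what is visible of it).
The state is a dict: "time_s": time; "joint_pos": joint angles; "dq": joint speeds; "joint_efforts": joint torques, N m; "position": TCP position; "eef_rot": TCP orientation; "force": force on the tool from outside, world axes, zero at the start; "moment": the same for the moment, N m; "gripper_width": finger opening in m.
Only numpy, scipy, OpenCV 4.12 (cv2) and the standard library are available. Lean on these libraries where they do the work, as an engineer would, in place of code of your own. Each camera call takes 0.05 s, during which the arm holds its last target.

### The job

Check the chilled garnish station and open it for your colleague: with the lid still shut, take the probe thermometer from its stand, put it fully home down the probe opening in the top of the station and let go of it there. Then lift the lid by its handle to half open (45 degrees) and finish while holding it there, steady, so the fresh pan can be dropped in; the lid falls shut if released, so never let it drop. Leave everything else on the bar standing where it is.

Things in the scene. Friction and masses are not known exactly. Their poses are not given: they have to be found in the camera images.
- station: Chilled garnish station, a stainless box 240 (x) x 380 (y) x 125 mm high, fixed to the counter at a varying place and yaw. Origin: centre of its underside; its x points away from its front, its y to its left, z up. Its right-hand 90 mm (y -190 to -100 mm) is the closed cooling column with a flat steel top and black control panel in front; the rest (y -100 to +190 mm) is the well with pans, covered by the lid
- probe_port (a point): Centre of the probe opening's mouth, level with the top of the cooling column (125 mm above the counter; station frame x -45, y -145 mm): a round vertical hole 11 mm wide, 92 mm deep, with a 2 mm chamfer, ringed by a flat black collar 38 mm across and 2 mm high that leaves a 26 mm seat. Axes as the station's
- lid (a joint): Angle of the station's lid in rad: 0 shut, positive as its front edge rises; 0.785 is 45 degrees, stop at 1.4. The lid falls shut by its own weight from any angle. Clear panel in a steel frame, 286 (y) x 215 (x) x 12 mm, about 0.76 kg with handle (varies by a third): about 4 to 5 N of lift at the handle
- lid_panel: The lid itself. Origin: middle of the lid's hinge line, on the far rim of the well (station frame x +100, y +45, z 125 mm). It turns with the lid: when shut its axes are the station's and the panel reaches from the origin 215 mm forward (to x -215 mm); the hinge line is its y axis
- lid_handle: Black bar handle of the lid, round, 12 mm thick, 140 mm long along the hinge direction, on two 10 mm thick steel posts 60 mm either side of its middle. Origin: middle of the bar, 185 mm in front of the hinge line and 46.5 mm above it when the lid is shut (bar axis 34 mm above the lid's top face). It is fixed to the lid and turns with it; its axes are the lid's
- probe: Probe thermometer, 60 g: white round grip 22 mm thick and 60 mm long with a blue ring near its lower end, over a straight steel stem 6 mm thick and 80 mm long whose last 4 mm taper to a point. Origin: on the axis at the grip's underside, where the stem begins; z runs up the grip. It stands upright in its stand, the grip's underside resting on the stand's top; fully home in the probe opening, the grip's underside rests on the station's top in the same way
- probe_tip (a point): Point of the probe's stem, 80 mm below the probe's origin along its axis
- probe_stand: Probe stand, a grey block 70 x 70 x 95 mm with a black foot, fixed, with an 11 mm hole 88 mm deep in the middle of its top. Origin: centre of its underside. It stands to the left or right of the station
- shaker: Bystander: steel cocktail shaker, 82 mm wide, 188 mm tall, 0.35 kg. Origin: centre of its underside
- refill_pan: Bystander: aluminium pan of cherries, 190 x 85 x 70 mm. Origin: centre of its underside
- snack_bowl: Bystander: orange bowl, 124 mm wide, 50 mm tall. Origin: centre of its underside
- tumbler: Bystander: glass tumbler, 76 mm wide, 92 mm tall. Origin: centre of its underside
- syrup_bottle: Bystander: amber bottle, 72 mm wide, 250 mm tall. Origin: centre of its underside
- olive_jar: Bystander: green jar with brass lid, 80 mm wide, 110 mm tall. Origin: centre of its underside
Things that resemble listed ones, but are neither listed nor needed, are in the scene too. There is more than one size of the probe; the job needs the smaller.

How it is judged:
By the outcome, as a careful person would: the job done as asked, in the order asked, and still so for the second after the job is handed in, while the arm keeps its last pose, push and grip.
It also fails if it takes over 64 s, if anything falls off the work surface, if the arm or the gripper's body presses on something with over 40 N, if the wrist force passes 120 N, or if a joint passes its speed limit or range.

## Working session

There is one attempt and no reset: what is moved stays moved. The work goes in short steps, Python scripts to look and compute and a shell command to move; the robot and the scene stay as the last step left them, time stands still between calls to the robot, and variables do not carry over. Pictures are saved under pics/ and viewed, and the job is handed in when it is done.

```bash
mkdir -p pics; ls
cat > h.py <<'E'
import numpy as np, cv2
from cell import telemetry, eyes, job, robot
def save(p,name,crop=None,scale=1):
    im=p["color"][:,:,::-1]
    if crop: x0,y0,x1,y1=crop; im=im[y0:y1,x0:x1]
    if scale!=1: im=cv2.resize(im,None,fx=scale,fy=scale,interpolation=cv2.INTER_CUBIC)
    cv2.imwrite("pics/"+name,im)
def K(p):
    f=240/np.tan(np.radians(p["fovy"])/2)
    return np.array([[f,0,p["cx"]],[0,f,p["cy"]],[0,0,1.]])
def proj(p,X):
    rv,_=cv2.Rodrigues(np.array(p["R"]))
    return cv2.projectPoints(np.array(X,float).reshape(-1,1,3),rv,np.array(p["t"],float),K(p),np.array(p["distortion"],float))[0].reshape(-1,2)
def ray(p,uv):
    n=cv2.undistortPoints(np.array(uv,float).reshape(-1,1,2),K(p),np.array(p["distortion"],float)).reshape(-1,2)
    R=np.array(p["R"]);t=np.array(p["t"])
    d=np.c_[n,np.ones(len(n))]@R
    return -R.T@t,d
def atz(p,uv,z):
    c,d=ray(p,uv); return c+d*((z-c[2])/d[:,2])[:,None]
E
python3 - <<'E'
from h import *
s=telemetry.state(); print({k:np.round(v,3).tolist() for k,v in s.items()}, robot.grip_point_offset)
for n in("scene","top","wrist"):
    p=eyes.read_camera(n); save(p,n+"0.png"); print(n,p["fovy"],np.round(-np.array(p["R"]).T@p["t"],3),p["distortion"])
    for l in ["station","probe_port","lid_handle","probe","probe_tip","probe_stand","shaker","refill_pan","snack_bowl","tumbler","syrup_bottle","olive_jar"]:
        print(l,[(np.round(r["centre"]).tolist(),round(r["p"],2)) for r in eyes.search_frame(p,l)][:4])
E
```

```text
pics
{'time_s': 0.0, 'joint_pos': [1.045, 0.435, 0.025, 1.574, -0.012, 1.134, -0.075], 'dq': [-0.0, 0.001, -0.001, -0.0, 0.002, -0.0, 0.0], 'joint_efforts': [-0.001, -66.787, 0.984, -31.447, -0.061, 0.043, 0.0], 'position': [0.256, -0.57, 0.226], 'eef_rot': [[0.912, 0.41, -0.001], [0.41, -0.912, 0.001], [-0.0, -0.002, -1.0]], 'force': [-0.183, 0.431, 0.373], 'moment': [0.037, 0.008, -0.047], 'gripper_width': 0.092} 0.0188
scene 56.277989836899046 [ 1.054 -0.172  1.021] [-0.01190876  0.          0.          0.          0.        ]
station [([330.0, 275.0], 0.58)]
probe_port [([333.0, 274.0], 0.79)]
lid_handle [([349.0, 212.0], 0.62), ([333.0, 274.0], 0.62)]
probe [([438.0, 146.0], 0.53), ([457.0, 179.0], 0.44)]
probe_tip [([437.0, 141.0], 0.65), ([454.0, 179.0], 0.58)]
probe_stand [([446.0, 198.0], 0.61), ([401.0, 171.0], 0.24)]
shaker [([183.0, 252.0], 0.96)]
refill_pan [([514.0, 252.0], 0.68), ([252.0, 206.0], 0.56), ([331.0, 271.0], 0.17)]
snack_bowl [([251.0, 205.0], 0.86)]
tumbler [([447.0, 198.0], 0.24), ([455.0, 178.0], 0.18)]
syrup_bottle [([169.0, 340.0], 0.66)]
olive_jar [([
[... 196 characters left out ...]
323.0, 219.0], 0.84)]
lid_handle [([323.0, 221.0], 0.53)]
probe [([325.0, 220.0], 0.68), ([203.0, 274.0], 0.58)]
probe_tip [([204.0, 318.0], 0.61)]
probe_stand [([204.0, 277.0], 0.94)]
shaker [([436.0, 265.0], 0.88), ([306.0, 223.0], 0.27)]
refill_pan [([170.0, 211.0], 0.9)]
snack_bowl [([371.0, 306.0], 0.66), ([485.0, 222.0], 0.18)]
tumbler [([234.0, 302.0], 0.59)]
syrup_bottle [([447.0, 192.0], 0.62)]
olive_jar [([484.0, 224.0], 0.78)]
wrist 58.252764515474816 [ 0.322 -0.539  0.385] [-0.0738082  0.         0.         0.         0.       ]
station []
probe_port []
lid_handle []
probe []
probe_tip []
probe_stand []
shaker []
refill_pan []
snack_bowl []
tumbler []
syrup_bottle []
olive_jar []
```

View pics/scene0.png

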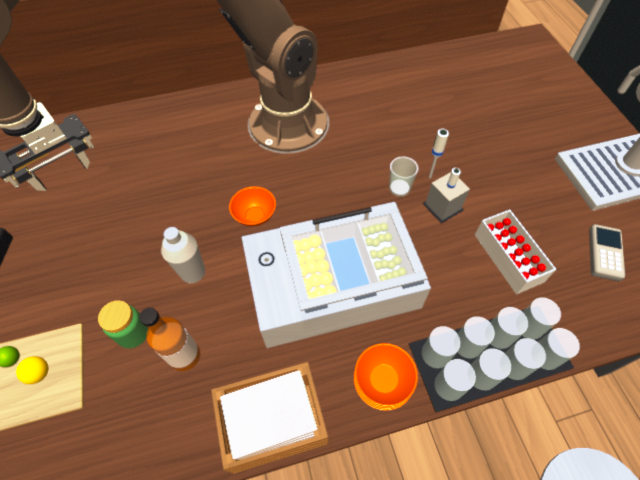

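View pics/top0.png

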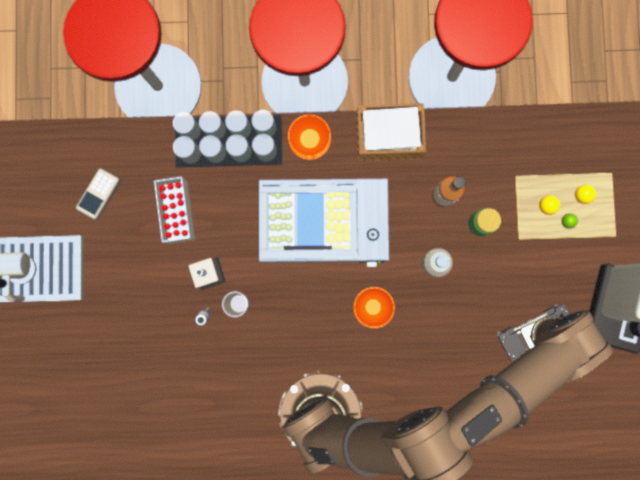

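Run:
```python
from h import *
p=eyes.read_camera("scene"); save(p,"s1.png",(380,110,500,230),5)
p=eyes.read_camera("top"); save(p,"t1.png",(180,240,280,340),5); save(p,"t2.png",(250,165,400,275),5)
```

```text
(no output)
```

View pics/s1.png

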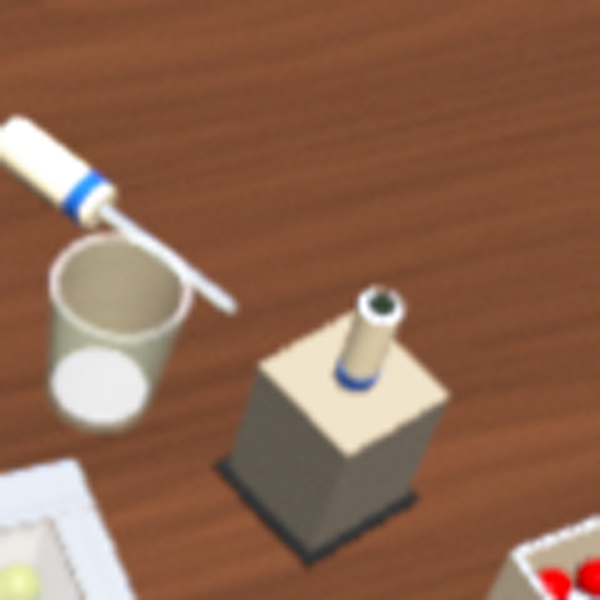

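View pics/t1.png

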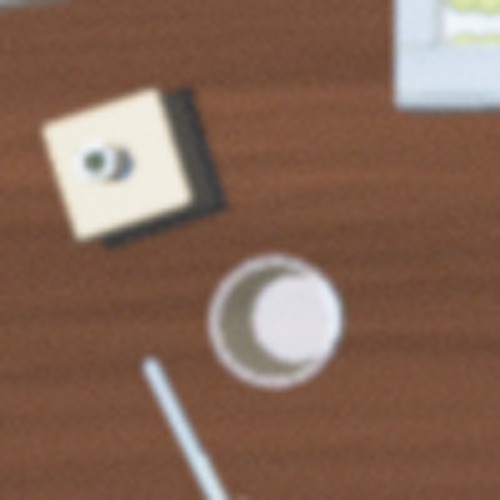

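View pics/t2.png

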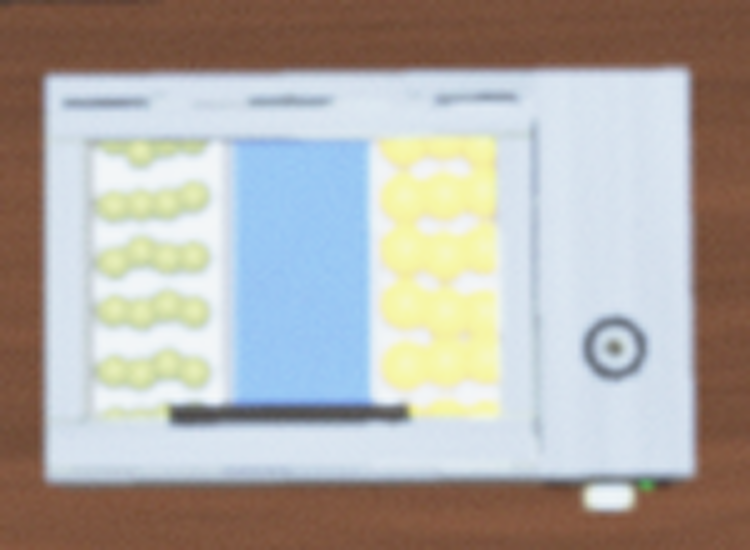

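Run:
```python
from h import *
s=telemetry.state(); print(s["time_s"])
p=eyes.read_camera("scene"); q=eyes.read_camera("top"); save(p,"s2.png",(360,100,500,230),5);save(q,"t3.png",(150,250,250,350),5)
import pickle; pickle.dump((p,q),open("pq.pkl","wb"))
```

```text
2.05
```

View pics/s2.png

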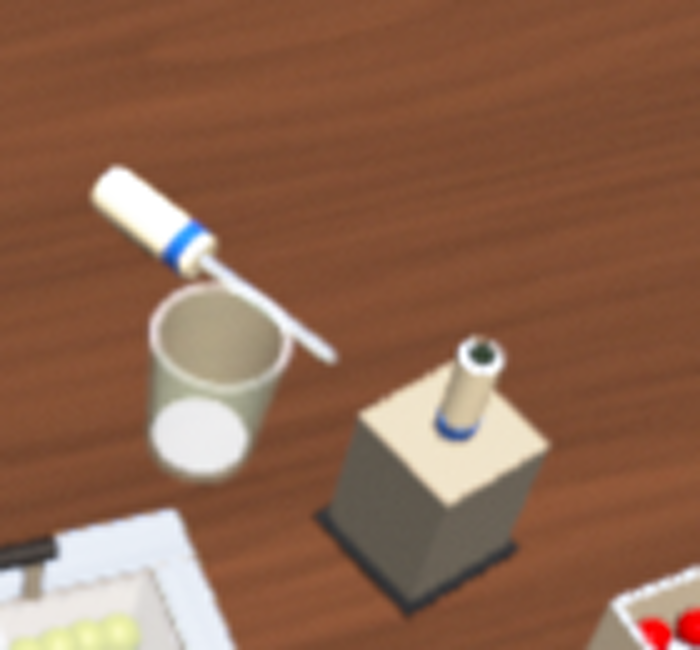

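View pics/t3.png

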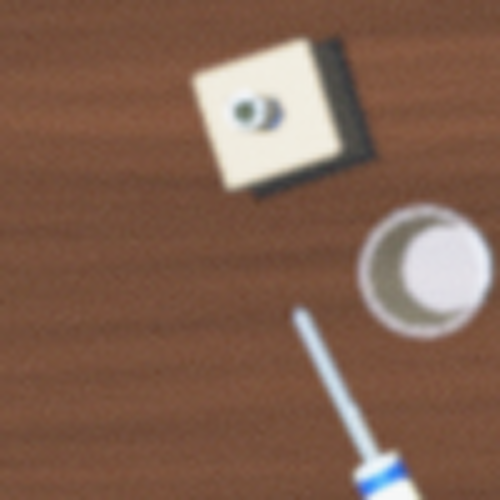

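Run:
```python
from h import *
import pickle
p,q=pickle.load(open("pq.pkl","rb"))
L=atz(p,[[360+103/5,100+180/5],[360+200/5,100+258/5],[360+333/5,100+358/5]],0.012); print("lying",L.round(3),np.linalg.norm(np.diff(L,axis=0),axis=1), "tip z0",atz(p,[[426.6,171.6]],0.002))
# stand top corners: scene, px
c=atz(p,[[360+360/5,100+415/5],[360+449/5,100+505/5],[360+550/5,100+443/5],],0.095);print("stand top scene",c.round(4),np.linalg.norm(np.diff(c,axis=0),axis=1))
ct=atz(q,[[150+192/5,250+77/5],[150+307/5,250+38/5],[150+343/5,250+150/5],[150+230/5,250+190/5]],0.095);print("top",ct.round(4),ct.mean(0))
# triangulate probe top
c1,d1=ray(p,[[360+481/5,100+357/5]]);c2,d2=ray(q,[[150+245/5,250+112/5]])
A=np.c_[d1[0],-d2[0]];s=np.linalg.lstsq(A,c2-c1,rcond=None)[0]
print("grip top",c1+d1[0]*s[0],c2+d2[0]*s[1])
for z in(.155,.165,.175):print(z,atz(p,[[360+481/5,100+357/5]],z),atz(q,[[150+245/5,250+112/5]],z))
w=atz(p,[[360+459/5,100+360/5],[360+503/5,100+357/5]],.155);print("width",np.linalg.norm(w[0]-w[1]))
# port
print("port",atz(q,[[250+614/5,165+348/5]],.127),atz(p,[[266,259]],.127))
# station corners top: (top cam)
cc=atz(q,[[250+45/5,165+75/5],[250+690/5,165+68/5],[250+695/5,165+475/5],[250+45/5,165+482/5]],.125);print(cc.round(4),cc.mean(0), np.linalg.norm(cc-np.roll(cc,1,0),axis=1))
h=atz(q,[[250+169/5,165+413/5],[250+410/5,165+412/5]],.1715);print("handle",h,np.linalg.norm(h[0]-h[1]))
```

```text
lying [[0.15  0.256 0.012]
 [0.226 0.29  0.012]
 [0.32  0.336 0.012]] [0.08364013 0.10479151] tip z0 [[0.31273929 0.34112054 0.002     ]]
stand top scene [[0.4201 0.2929 0.095 ]
 [0.4868 0.3135 0.095 ]
 [0.4648 0.3804 0.095 ]] [0.0697987  0.07043591]
top [[0.464  0.3785 0.095 ]
 [0.4854 0.3095 0.095 ]
 [0.4179 0.2889 0.095 ]
 [0.3961 0.3566 0.095 ]] [0.440855   0.33338159 0.095     ]
grip top [0.4414639  0.3373176  0.15132959] [0.44035943 0.33512059 0.15082057]
0.155 [[0.44404824 0.33516802 0.155     ]] [[0.44021888 0.33422292 0.155     ]]
0.165 [[0.45108926 0.32931151 0.165     ]] [[0.4398826  0.33207509 0.165     ]]
0.175 [[0.45813027 0.323455   0.175     ]] [[0.43954632 0.32992726 0.175     ]]
width 0.022304919789631762
port [[ 0.53767626 -0.17286158  0.127     ]] [[ 0.53939841 -0.17192169  0.127     ]]
[[ 0.7103  0.159   0.125 ]
 [ 0.703  -0.2236  0.125 ]
 [ 0.4617 -0.2179  0.125 ]
 [ 0.4685  0.1638  0.125 ]] [ 0.58587516 -0.02965424  0.125     ] [0.24185564 0.38266293 0.24131594 0.38175589]
handle [[ 0.50378843  0.08639039  0.1715    ]
 [ 0.50039217 -0.05182983  0.1715    ]] 0.13826193895397007
```

```bash
python3 -m creep '[{"xyz":[8,40,15],"angular":[0,0,0.1]},{"xyz":[20,82,35],"angular":[0,0,0.2]},{"xyz":[35,125,55],"angular":[0,0,0.3]},{"xyz":[52,168,75],"angular":[0,0,0.4]},{"xyz":[70,212,90],"angular":[0,0,0.5]}]' 60
```

```text
time_s: 2.65
position: [0.3267, -0.3568, 0.3181]
eef_rot: [[0.601, 0.799, 0.001], [0.799, -0.601, -0.001], [-0.001, 0.002, -1.0]]
force: [0.5, 0.2, 0.7]
gripper_width: 0.0605
```

```bash
python3 -m creep '[{"xyz":[16,46,2],"angular":[0,0,0.12]},{"xyz":[32,92,4],"angular":[0,0,0.24]},{"xyz":[48,138,6],"angular":[0,0,0.36]},{"xyz":[64,184,8],"angular":[0,0,0.48]},{"xyz":[80,230,10],"angular":[0,0,0.6]}]'; python3 -m creep '[{"xyz":[10,48,0],"angular":[0,0,0.02]},{"xyz":[20,96,0],"angular":[0,0,0.04]},{"xyz":[25,145,0],"angular":[0,0,0.05]},{"xyz":[25,195,0],"angular":[0,0,0.05]},{"xyz":[25,240,0],"angular":[0,0,0.05]}]'
```

```text
time_s: 3.15
position: [0.4069, -0.1249, 0.3286]
eef_rot: [[0.04, 0.999, 0.003], [0.999, -0.04, -0.001], [-0.001, 0.003, -1.0]]
force: [0.9, -0.7, 0.2]
gripper_width: 0.06
time_s: 3.65
position: [0.4316, 0.1175, 0.3289]
eef_rot: [[-0.011, 1.0, 0.004], [1.0, 0.011, -0.001], [-0.001, 0.004, -1.0]]
force: [1.2, 0.5, 0.0]
gripper_width: 0.0601
```

```bash
python3 -m creep '[{"xyz":[3,45,0],"angular":[0,0,0]},{"xyz":[6,92,-8],"angular":[0,0,0]},{"xyz":[10,138,-16],"angular":[0,0,0]},{"xyz":[10,182,-24],"angular":[0,0,0]},{"xyz":[10,200,-30],"angular":[0,0,0]}]'
python3 - <<'E'
from h import *
import pickle
p=eyes.read_camera("wrist"); save(p,"w1.png"); pickle.dump(p,open("w1.pkl","wb"))
s=telemetry.state();print(s["position"],-np.array(p["R"]).T@p["t"],p["R"])
print(proj(p,[[.441,.334,.155],[.441,.334,.095],[.441,.334,0]]))
for l in("probe","probe_stand"):print(l,[(r["centre"],r["p"]) for r in eyes.search_frame(p,l)])
E
```

```text
time_s: 4.15
position: [0.4402, 0.3219, 0.2984]
eef_rot: [[-0.015, 1.0, 0.002], [1.0, 0.015, 0.001], [0.001, 0.002, -1.0]]
force: [0.2, 0.1, 0.1]
gripper_width: 0.0599
[0.43958737 0.32283239 0.29745996] [0.43815111 0.39543677 0.45633345] [[ 0.99989164  0.01455441  0.00220966]
 [ 0.01341313 -0.96257837  0.27067132]
 [ 0.00606643 -0.27061235 -0.96266928]]
[[318.95530626 202.94243486]
 [318.51146453 188.75791521]
 [318.03896712 173.67344368]]
probe [([319.3, 192.2], 0.81)]
probe_stand [([316.1, 171.5], 0.83)]
```

View pics/w1.png

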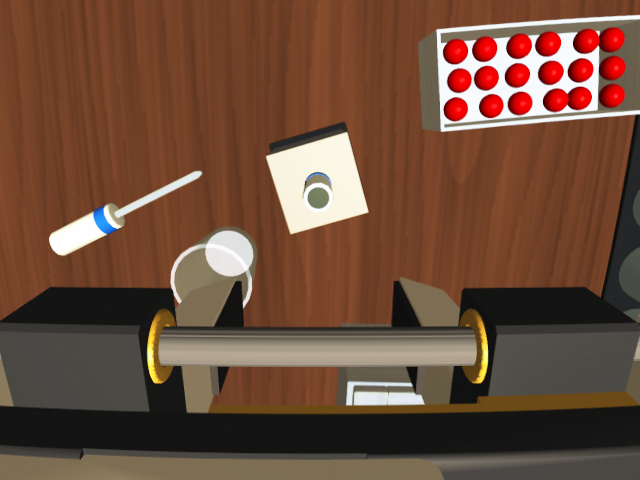

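Run:
```python
from h import *
import pickle
p=pickle.load(open("w1.pkl","rb")); save(p,"w1c.png",(250,110,390,250),5)
c=atz(p,[[266,156],[347,131.5],[368,212],[291,234]],.095);print(c,c.mean(0),atz(p,[[318,197.5]],.155))
```

```text
[[0.39691485 0.3609583  0.095     ]
 [0.46363747 0.38184379 0.095     ]
 [0.48387494 0.31445575 0.095     ]
 [0.41764323 0.29387803 0.095     ]] [0.44051762 0.33778397 0.095     ] [[0.44026019 0.33792666 0.155     ]]
```

View pics/w1c.png

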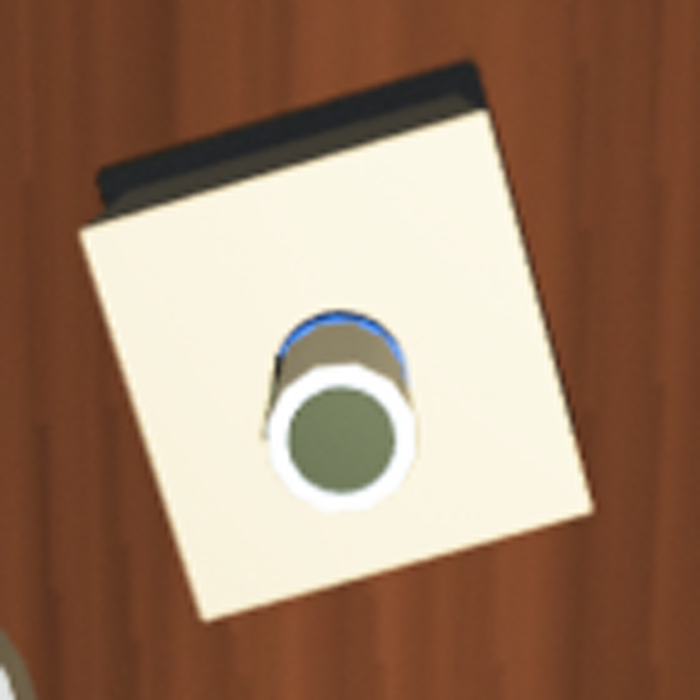

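```bash
python3 -m creep '[{"xyz":[1,14,-30],"angular":[0,0,0.015]},{"xyz":[1,14,-75],"angular":[0,0,0.015]},{"xyz":[1,14,-120],"angular":[0,0,0.015]},{"xyz":[1,14,-160],"angular":[0,0,0.015]},{"xyz":[1,14,-187],"angular":[0,0,0.015]}]'; python3 -m creep '[{"xyz":[0,0,0],"angular":[0,0,0]},{"xyz":[0,0,0],"angular":[0,0,0]},{"xyz":[0,0,0],"angular":[0,0,0]},{"xyz":[0,0,0],"angular":[0,0,0]}]' 5 25;  python3 - <<'E'
from h import *
p=eyes.read_camera("wrist"); save(p,"w2.png")
E
```

```text
time_s: 4.8
position: [0.442, 0.3297, 0.1091]
eef_rot: [[-0.026, 1.0, 0.001], [1.0, 0.026, -0.003], [-0.003, 0.001, -1.0]]
force: [0.5, -1.2, 0.3]
gripper_width: 0.06
time_s: 5.2
position: [0.4431, 0.3303, 0.111]
eef_rot: [[-0.025, 1.0, 0.004], [1.0, 0.025, -0.002], [-0.002, 0.004, -1.0]]
force: [-0.1, -0.2, 0.0]
gripper_width: 0.0325
```

View pics/w2.png

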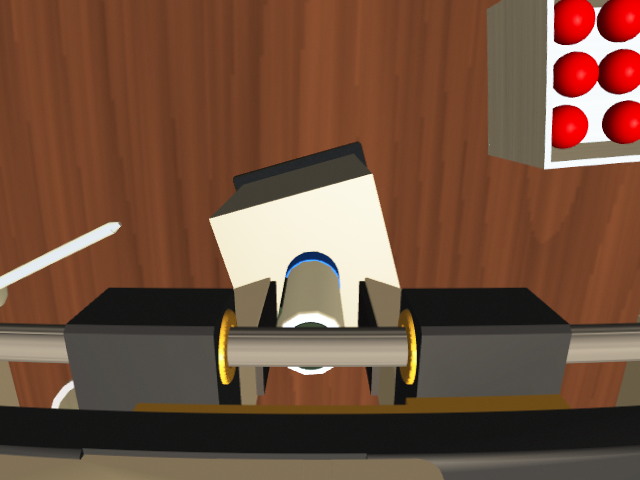

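```bash
python3 -m creep '[{"xyz":[-2,6,-1],"angular":[0,0,0.01]},{"xyz":[-2,6,-1],"angular":[0,0,0.01]},{"xyz":[-2,6,-1],"angular":[0,0,0.01]}]' 34;  python3 - <<'E'
from h import *
p=eyes.read_camera("wrist"); save(p,"w3.png",(160,200,480,400),2); print(telemetry.state()["position"])
c=proj(p,[[.441,.336,.155]]);print(c)
E
```

```text
time_s: 5.55
position: [0.4408, 0.3368, 0.11]
eef_rot: [[-0.036, 0.999, 0.004], [0.999, 0.036, -0.001], [-0.002, 0.004, -1.0]]
force: [0.4, -1.3, -0.0]
gripper_width: 0.0336
[0.4407678  0.33649265 0.10981578]
[[320.33215399 370.79952999]]
```

View pics/w3.png

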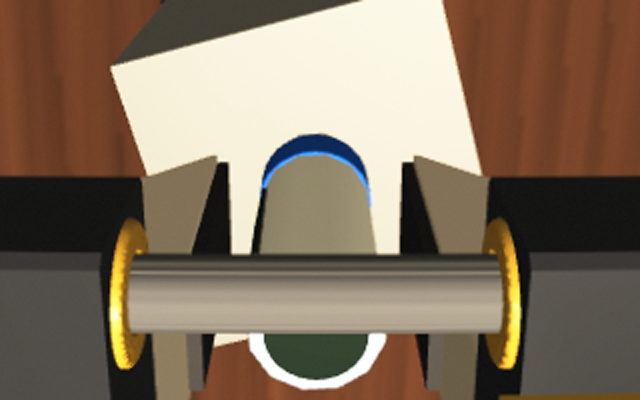

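```bash
python3 -m creep '[{"xyz":[0,0,0],"angular":[0,0,0]},{"xyz":[0,0,0],"angular":[0,0,0]},{"xyz":[0,0,0],"angular":[0,0,0]},{"xyz":[0,0,0],"angular":[0,0,0]},{"xyz":[0,0,0],"angular":[0,0,0]}]' 5 25
```

```text
time_s: 6.1
position: [0.4408, 0.3364, 0.1098]
eef_rot: [[-0.036, 0.999, 0.003], [0.999, 0.036, -0.002], [-0.002, 0.003, -1.0]]
force: [0.5, -0.4, -0.2]
gripper_width: 0.0217
```

```bash
python3 -m creep '[{"xyz":[0,0,25],"angular":[0,0,0]},{"xyz":[0,0,65],"angular":[0,0,0]},{"xyz":[0,0,110],"angular":[0,0,0]},{"xyz":[0,0,155],"angular":[0,0,0]},{"xyz":[0,0,195],"angular":[0,0,0]}]'
python3 - <<'E'
from h import *
p=eyes.read_camera("scene"); save(p,"s3.png",(340,20,540,220),3)
p=eyes.read_camera("wrist"); save(p,"w4.png",(160,100,480,400),2)
s=telemetry.state();print(s["position"],s["gripper_width"])
o=s["position"]-np.array([0,0,.0148]);print(proj(p,[o,o-[0,0,.08],o+[0,0,.06]]))
E
```

```text
time_s: 6.6
position: [0.4406, 0.3364, 0.3071]
eef_rot: [[-0.036, 0.999, 0.004], [0.999, 0.036, -0.001], [-0.001, 0.004, -1.0]]
force: [-0.1, 1.1, -0.8]
gripper_width: 0.0216
[0.44202151 0.33871031 0.31045648] 0.021326149944258015
[[318.15976768 287.44230151]
 [316.51492441 237.41026472]
 [320.63885972 362.76460189]]
```

View pics/s3.png

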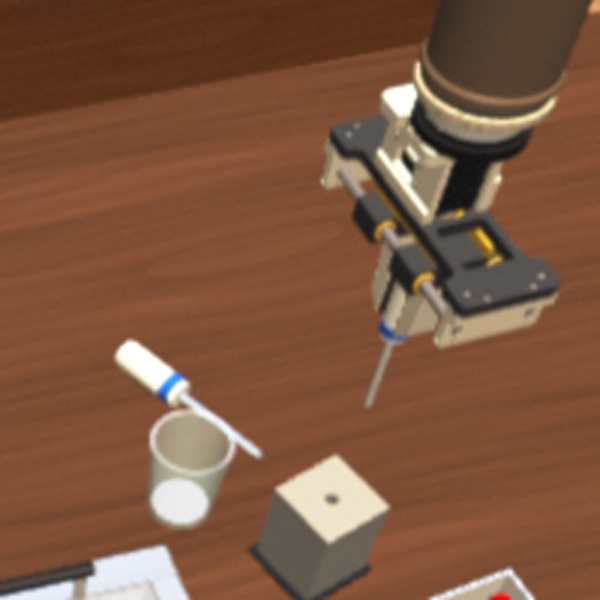

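View pics/w4.png

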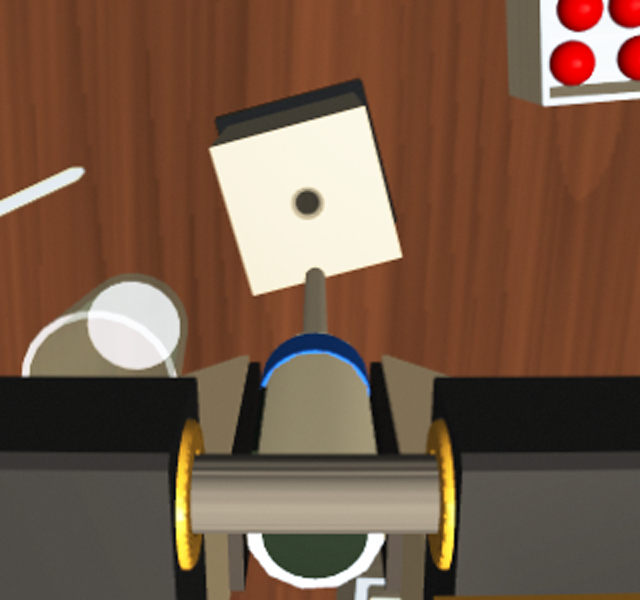

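```bash
python3 -m creep '[{"xyz":[5,-35,2],"angular":[0,0,0]},{"xyz":[14,-80,2],"angular":[0,0,0]},{"xyz":[23,-125,2],"angular":[0,0,0]},{"xyz":[32,-170,2],"angular":[0,0,0]},{"xyz":[41,-215,2],"angular":[0,0,0]}]'; python3 -m creep '[{"xyz":[10,-45,0],"angular":[0,0,0]},{"xyz":[19,-90,0],"angular":[0,0,0]},{"xyz":[28,-135,0],"angular":[0,0,0]},{"xyz":[37,-180,0],"angular":[0,0,0]},{"xyz":[44,-215,0],"angular":[0,0,0]}]'
```

```text
time_s: 7.2
position: [0.4828, 0.1217, 0.3119]
eef_rot: [[-0.036, 0.999, 0.01], [0.999, 0.036, 0.003], [0.003, 0.01, -1.0]]
force: [0.3, -0.2, -0.2]
gripper_width: 0.0216
time_s: 7.7
position: [0.5265, -0.0967, 0.311]
eef_rot: [[-0.034, 0.999, 0.009], [0.999, 0.034, 0.003], [0.002, 0.009, -1.0]]
force: [-0.2, 0.6, -0.3]
gripper_width: 0.0213
```

```bash
python3 -m creep '[{"xyz":[5,-30,0],"angular":[0,0,0.01]},{"xyz":[9,-55,-5],"angular":[-0.003,0.003,0.02]},{"xyz":[12,-70,-10],"angular":[-0.003,0.009,0.034]},{"xyz":[12,-76,-15],"angular":[-0.003,0.009,0.034]},{"xyz":[12,-76,-15],"angular":[-0.003,0.009,0.034]}]'
cat > look.py <<'E'
from h import *
import sys
n=sys.argv[1]
ps={k:eyes.read_camera(k) for k in("wrist","scene","top")}
import pickle; pickle.dump(ps,open("look%s.pkl"%n,"wb"))
s=telemetry.state();print(s["time_s"],np.round(s["position"],4),np.round(s["eef_rot"],3).tolist(),np.round(s["force"],1))
save(ps["wrist"],"lw%s.png"%n,(160,100,480,400),2)
save(ps["scene"],"ls%s.png"%n,(200,150,360,300),4)
R=np.array(s["eef_rot"]);o=s["position"]+R[:,2]*.0148
for k,p in ps.items():
    print(k,"tip pred",proj(p,[o+R[:,2]*.08]),"port px->",proj(p,[[.5384,-.1727,.127]]))
E
python3 look.py 1
```

```text
time_s: 8.2
position: [0.5377, -0.1731, 0.2946]
eef_rot: [[-0.066, 0.998, -0.002], [0.998, 0.066, 0.0], [0.001, -0.002, -1.0]]
force: [-0.0, -0.3, -0.9]
gripper_width: 0.0218
8.35 [ 0.5385 -0.1712  0.2962] [[-0.069, 0.998, 0.0], [0.998, 0.069, 0.0], [0.0, 0.0, -1.0]] [-0.3  0.2 -0.4]
wrist tip pred [[319.95819382 236.10729126]] port px-> [[319.33978573 211.44562964]]
scene tip pred [[262.01843745 241.68597079]] port px-> [[265.57297608 258.71479452]]
top tip pred [[373.92167892 231.99512682]] port px-> [[372.7366694  234.35649264]]
```

View pics/lw1.png

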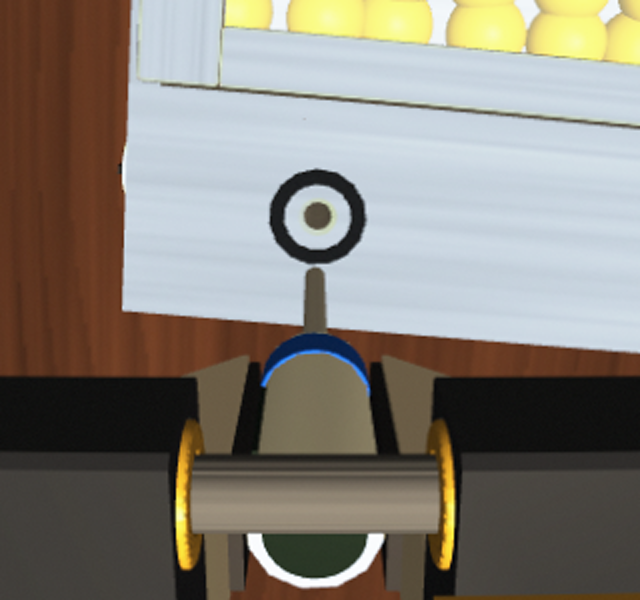

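View pics/ls1.png

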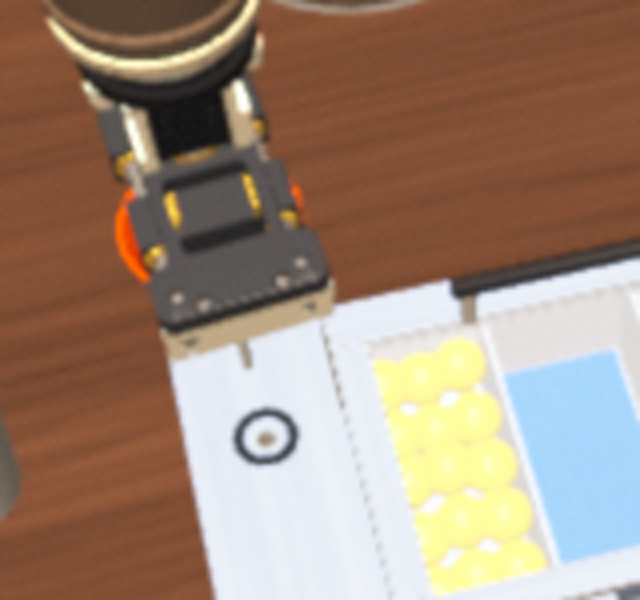

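```bash
python3 - <<'E'
from h import *
import pickle
p=pickle.load(open("look1.pkl","rb"))["wrist"]; print(atz(p,[[318.5,207.5]],.125))
E
python3 -m creep '[{"xyz":[0,1,-20],"angular":[0,0,0.05]},{"xyz":[0,1,-40],"angular":[0,0,0.07]},{"xyz":[0,1,-58],"angular":[0,0,0.07]},{"xyz":[0,1,-58],"angular":[0,0,0.07]}]'; python3 look.py 2
```

```text
[[ 0.53757297 -0.17006183  0.125     ]]
time_s: 8.75
position: [0.5372, -0.1691, 0.2365]
eef_rot: [[-0.14, 0.99, -0.003], [0.99, 0.14, 0.001], [0.002, -0.003, -1.0]]
force: [0.2, -0.0, -0.3]
gripper_width: 0.0216
8.9 [ 0.5391 -0.1697  0.2394] [[-0.139, 0.99, 0.002], [0.99, 0.139, -0.0], [-0.0, 0.001, -1.0]] [ 0.2  0.3 -0.3]
wrist tip pred [[321.66753277 241.29603551]] port px-> [[319.5383751  237.73698856]]
scene tip pred [[266.00943008 254.885034  ]] port px-> [[265.57297608 258.71479452]]
top tip pred [[372.08483387 233.56334935]] port px-> [[372.7366694  234.35649264]]
```

View pics/lw2.png

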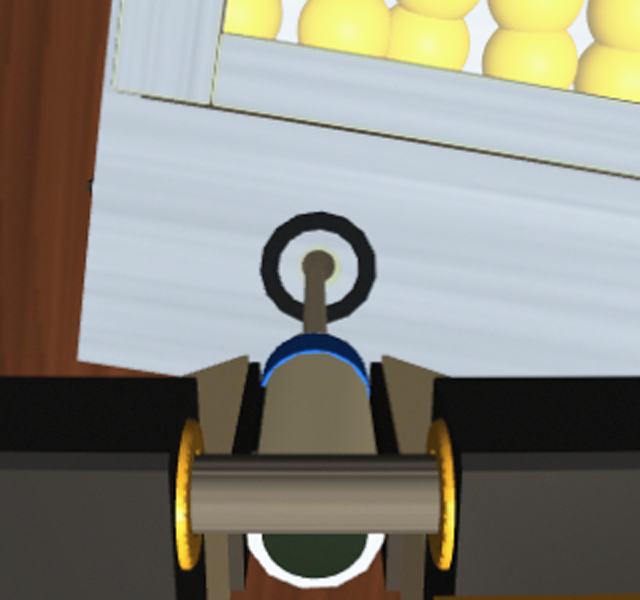

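View pics/ls2.png

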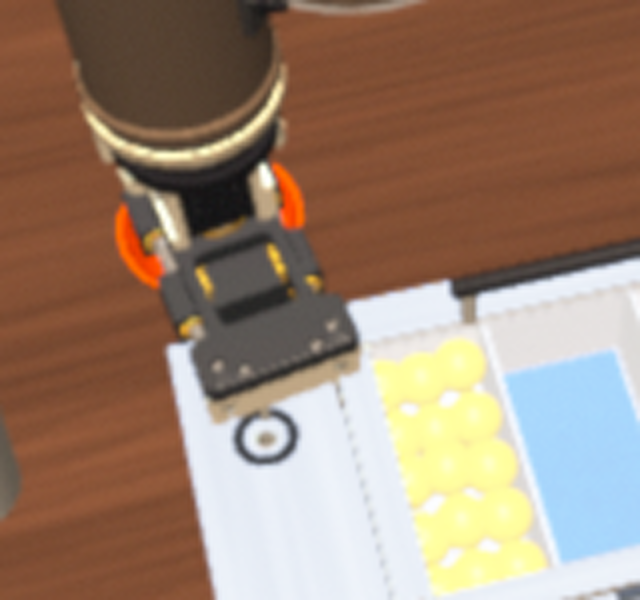

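```bash
python3 -m creep '[{"xyz":[-1,0,-10],"angular":[0,0,0]},{"xyz":[-1,0,-18],"angular":[0,0,0]},{"xyz":[-1,0,-26],"angular":[0,0,0]},{"xyz":[-1,0,-34],"angular":[0,0,0]}]'; python3 look.py 3
```

```text
time_s: 9.3
position: [0.5379, -0.1697, 0.2047]
eef_rot: [[-0.139, 0.99, 0.001], [0.99, 0.139, 0.0], [-0.0, 0.001, -1.0]]
force: [-0.8, 0.3, -1.9]
gripper_width: 0.0214
9.45 [ 0.5376 -0.1697  0.2047] [[-0.139, 0.99, 0.0], [0.99, 0.139, 0.0], [0.0, 0.0, -1.0]] [-0.2 -0.5 -0.2]
wrist tip pred [[317.39381005 238.08938703]] port px-> [[318.01180275 251.72034464]]
scene tip pred [[267.71311402 261.70074008]] port px-> [[265.57297608 258.71479452]]
top tip pred [[371.33227736 235.15633935]] port px-> [[372.7366694  234.35649264]]
```

View pics/lw3.png

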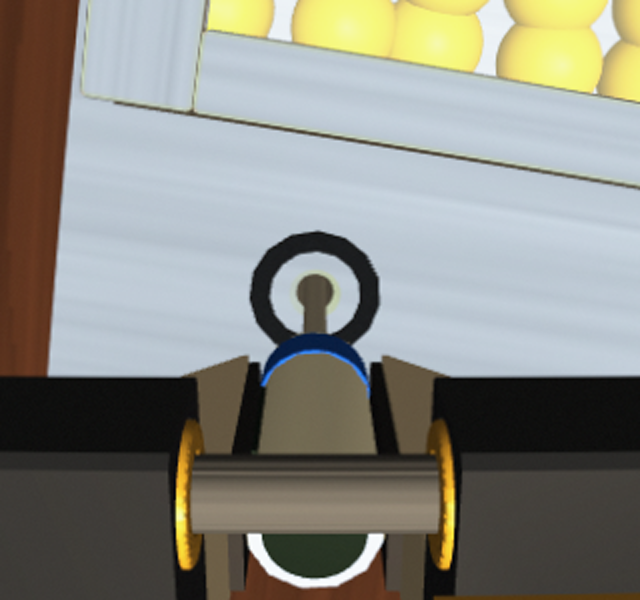

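```bash
python3 -m creep '[{"xyz":[0,0,-12],"angular":[0,0,0]},{"xyz":[0,0,-24],"angular":[0,0,0]},{"xyz":[0,0,-36],"angular":[0,0,0]},{"xyz":[0,0,-48],"angular":[0,0,0]},{"xyz":[0,0,-56],"angular":[0,0,0]}]'; python3 look.py 4
```

```text
time_s: 9.95
position: [0.5371, -0.1696, 0.1471]
eef_rot: [[-0.14, 0.99, -0.001], [0.99, 0.14, 0.001], [0.001, -0.001, -1.0]]
force: [1.6, 0.4, -0.3]
gripper_width: 0.0215
10.1 [ 0.5374 -0.1697  0.1481] [[-0.139, 0.99, -0.001], [0.99, 0.139, 0.001], [0.001, -0.001, -1.0]] [-0.5  0.1 -1.2]
wrist tip pred [[318.39628463 238.83082357]] port px-> [[320.14327512 292.08663021]]
scene tip pred [[270.43688505 272.78420782]] port px-> [[265.57297608 258.71479452]]
top tip pred [[370.17788371 236.88760471]] port px-> [[372.7366694  234.35649264]]
```

View pics/lw4.png

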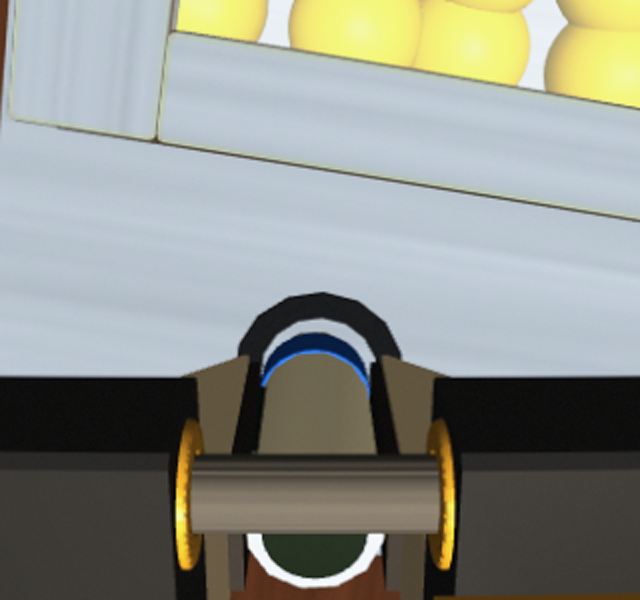

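Run:
```python
from h import *
import pickle
from scipy.optimize import least_squares
p=pickle.load(open("look4.pkl","rb"))["wrist"]
a=np.linspace(0,2*np.pi,180); 
def circ(c,r,z):return proj(p,np.c_[c[0]+r*np.cos(a),c[1]+r*np.sin(a),0*a+z])
def colm(c,r,z):
    q=circ(c,r,z);return (q[:,0].min()+q[:,0].max())/2,q[:,1].min(),np.ptp(q[:,0])
f=least_squares(lambda c:np.array(colm(c,.019,.127)[:2])-[320,246],[.538,-.17]);print("port outer",f.x,colm(f.x,.019,.127))
f=least_squares(lambda c:np.array(colm(c,.013,.127)[:2])-[320,260.3],[.538,-.17]);print("port inner",f.x)
for z in(.131,.1333):
    g=least_squares(lambda c:np.array(colm(c,.011,z)[:2])-[317.7,266],[.538,-.17]);print("grip",z,g.x,colm(g.x,.011,z))
```

```text
port outer [ 0.53797256 -0.17016451] (np.float64(320.0000000000015), np.float64(245.99999999999716), np.float64(85.32121236899411))
port inner [ 0.53805058 -0.17070219]
grip 0.131 [ 0.53692318 -0.17004798] (np.float64(317.70000000000016), np.float64(266.0000000000001), np.float64(50.430556374476225))
grip 0.1333 [ 0.53680682 -0.16922248] (np.float64(317.6999999999999), np.float64(266.00000000000006), np.float64(51.09398697579286))
```

```bash
python3 -m creep '[{"xyz":[1,-1,0],"angular":[0,0,0]},{"xyz":[1,-1,-3],"angular":[0,0,0]},{"xyz":[1,-1,-6],"angular":[0,0,0]},{"xyz":[1,-1,-8],"angular":[0,0,0]},{"xyz":[1,-1,-9],"angular":[0,0,0]}]'; python3 look.py 5
```

```text
time_s: 10.6
position: [0.5384, -0.1706, 0.1396]
eef_rot: [[-0.139, 0.99, -0.001], [0.99, 0.139, 0.0], [0.0, -0.001, -1.0]]
force: [-5.6, 0.6, 16.0]
gripper_width: 0.0213
10.75 [ 0.5384 -0.1706  0.1397] [[-0.14, 0.99, -0.001], [0.99, 0.14, 0.0], [0.0, -0.001, -1.0]] [-3.2 -0.5  7.5]
wrist tip pred [[318.02012372 238.30330343]] port px-> [[317.72094129 296.56897104]]
scene tip pred [[270.52306707 274.81485825]] port px-> [[265.57297608 258.71479452]]
top tip pred [[370.31756449 236.7778392 ]] port px-> [[372.7366694  234.35649264]]
```

View pics/lw5.png

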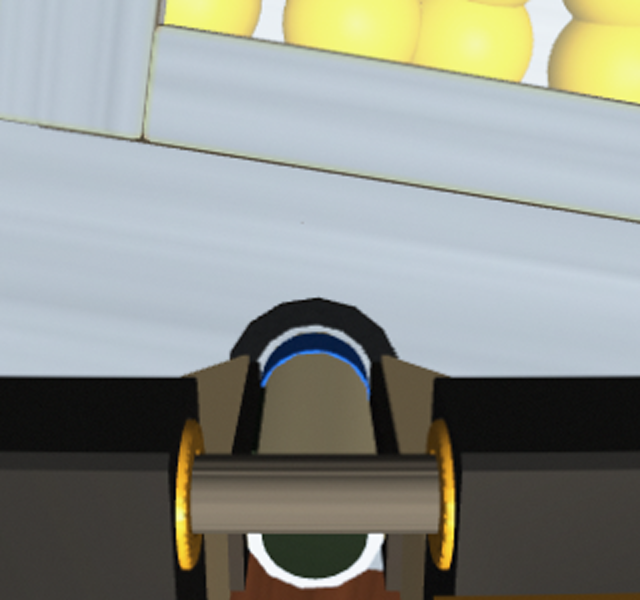

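```bash
python3 -m creep '[{"xyz":[0,0,1],"angular":[0,0,0]},{"xyz":[0,0,1],"angular":[0,0,0]},{"xyz":[0,0,1],"angular":[0,0,0]},{"xyz":[0,0,1],"angular":[0,0,0]},{"xyz":[0,0,1],"angular":[0,0,0]}]' 40; python3 look.py 6
```

```text
time_s: 11.25
position: [0.5383, -0.1706, 0.1406]
eef_rot: [[-0.14, 0.99, -0.001], [0.99, 0.14, 0.0], [0.0, -0.001, -1.0]]
force: [-0.2, 0.4, 0.0]
gripper_width: 0.04
11.4 [ 0.5384 -0.1706  0.1406] [[-0.14, 0.99, -0.001], [0.99, 0.14, 0.0], [0.0, -0.001, -1.0]] [-0.   0.5 -0.3]
wrist tip pred [[318.10409557 238.31201741]] port px-> [[317.87338573 295.71729476]]
scene tip pred [[270.4829906  274.63344658]] port px-> [[265.57297608 258.71479452]]
top tip pred [[370.33249947 236.75885345]] port px-> [[372.7366694  234.35649264]]
```

View pics/lw6.png

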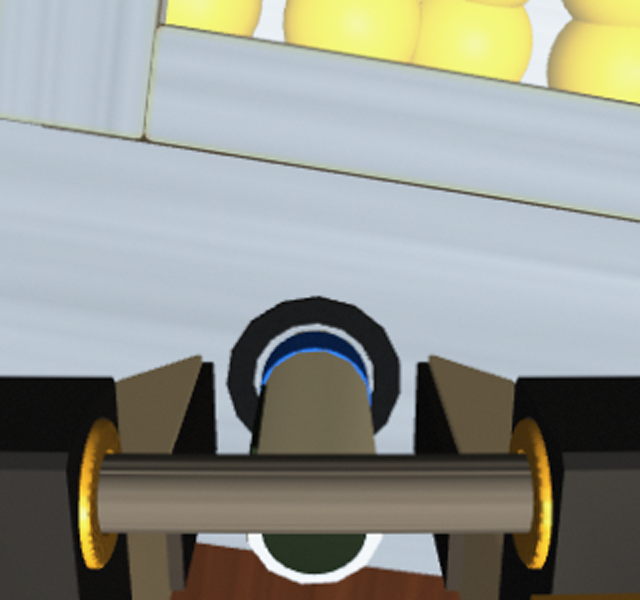

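```bash
python3 -m creep '[{"xyz":[0,0,15],"angular":[0,0,0]},{"xyz":[0,0,50],"angular":[0,0,0]},{"xyz":[0,0,95],"angular":[0,0,0.04]},{"xyz":[-5,20,130],"angular":[0,0,0.08]},{"xyz":[-15,60,150],"angular":[0,0,0.12]}]' ; python3 look.py 7
python3 - <<'E'
from h import *
import pickle
ps=pickle.load(open("look7.pkl","rb"))
save(ps["top"],"tt7.png",(340,190,420,270),6);save(ps["wrist"],"w7.png")
E
```

```text
time_s: 11.9
position: [0.5245, -0.113, 0.2933]
eef_rot: [[-0.253, 0.967, 0.003], [0.967, 0.253, -0.001], [-0.002, 0.002, -1.0]]
force: [0.6, 0.7, 0.5]
gripper_width: 0.0402
12.05 [ 0.5239 -0.1076  0.2927] [[-0.262, 0.965, 0.003], [0.965, 0.262, -0.0], [-0.001, 0.003, -1.0]] [ 0.3 -0.1  0. ]
wrist tip pred [[319.14958618 229.58941886]] port px-> [[315.12941766 285.79327848]]
scene tip pred [[289.53380522 230.11254597]] port px-> [[265.57297608 258.71479452]]
top tip pred [[351.49833522 237.80716495]] port px-> [[372.7366694  234.35649264]]
```

View pics/ls7.png

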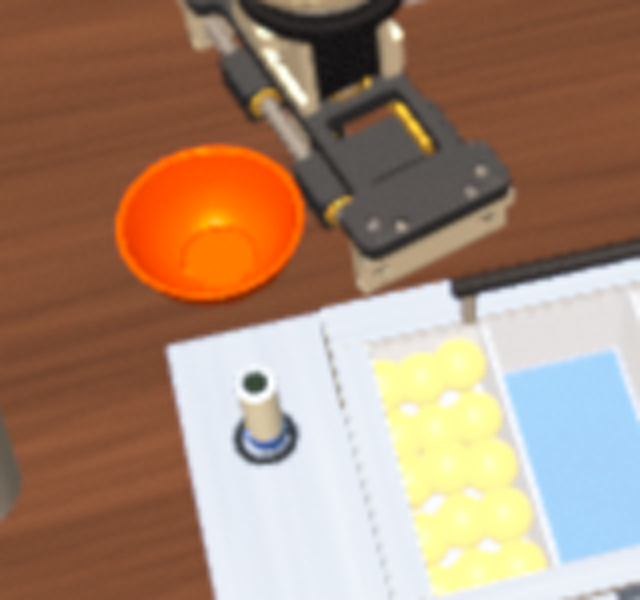

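View pics/w7.png

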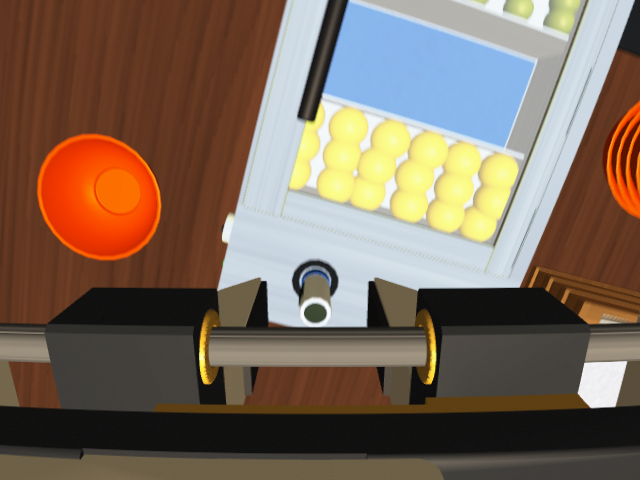

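```bash
python3 -m creep '[{"xyz":[-10,25,-2],"angular":[0,0,-0.06]},{"xyz":[-20,55,-6],"angular":[0,0,-0.14]},{"xyz":[-30,85,-10],"angular":[0,0,-0.22]},{"xyz":[-40,115,-15],"angular":[0,0,-0.29]},{"xyz":[-44,125,-20],"angular":[0,0,-0.29]}]' 56; python3 -m creep '[{"xyz":[0,0,0],"angular":[0,-0.09,0]},{"xyz":[0,0,-5],"angular":[0,-0.18,0]},{"xyz":[0,0,-15],"angular":[0,-0.27,0]},{"xyz":[0,0,-25],"angular":[0,-0.35,0]},{"xyz":[0,0,-30],"angular":[0,-0.35,0]}]'; python3 look.py 8;  python3 - <<'E'
from h import *
import pickle
ps=pickle.load(open("look8.pkl","rb"))
save(ps["wrist"],"w8.png");save(ps["scene"],"s8.png",(220,80,460,320),3)
p=ps["wrist"]
print(proj(p,[[.502,.017,.1715],[.5038,.0864,.1715],[.5004,-.0518,.1715]]))
E
```

```text
time_s: 12.55
position: [0.4789, 0.0198, 0.2721]
eef_rot: [[0.025, 1.0, 0.002], [1.0, -0.025, -0.0], [-0.0, 0.002, -1.0]]
force: [-0.2, -0.3, 0.2]
gripper_width: 0.0559
time_s: 13.05
position: [0.4761, 0.0181, 0.2401]
eef_rot: [[0.024, 0.939, 0.343], [1.0, -0.024, -0.003], [0.006, 0.343, -0.939]]
force: [-0.4, -0.3, -0.1]
gripper_width: 0.0557
13.2 [0.4795 0.0192 0.2422] [[0.024, 0.939, 0.343], [1.0, -0.025, -0.0], [0.008, 0.343, -0.939]] [-0.6 -0.2 -0.2]
wrist tip pred [[324.59261433 236.13261909]] port px-> [[347.55298527 448.35720667]]
scene tip pred [[343.02451918 223.34146272]] port px-> [[265.57297608 258.71479452]]
top tip pred [[307.41125374 244.52754048]] port px-> [[372.7366694  234.35649264]]
[[319.71623695 250.1078648 ]
 [319.92982998 123.57651275]
 [319.79167291 357.5318671 ]]
```

View pics/w8.png

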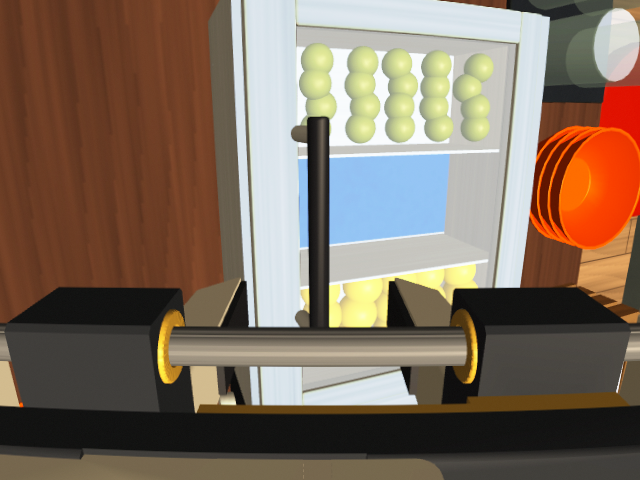

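View pics/s8.png

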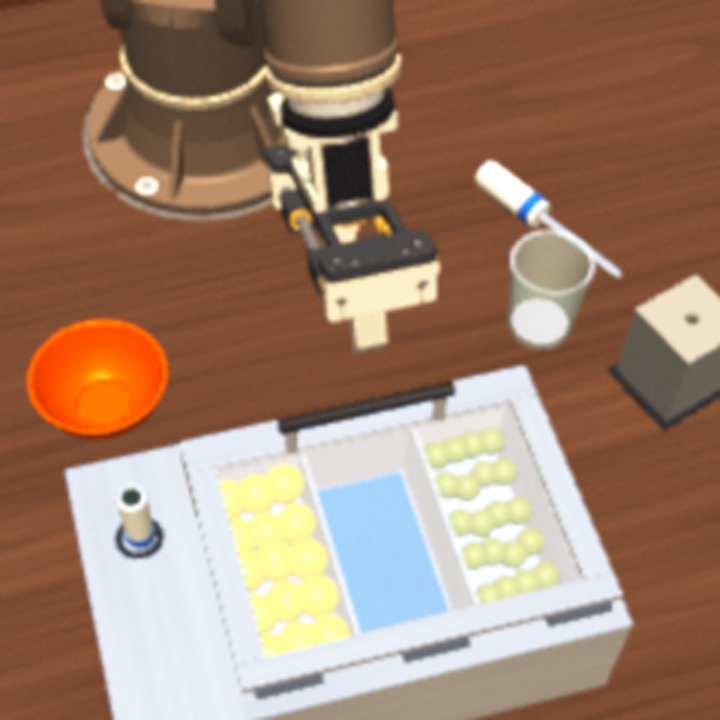

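```bash
python3 -m creep '[{"xyz":[6,-2,-20],"angular":[0,0,0]},{"xyz":[12,-2,-40],"angular":[0,0,0]},{"xyz":[19,-2,-60],"angular":[0,0,0]},{"xyz":[25,-2,-78],"angular":[0,0,0]},{"xyz":[27,-2,-85],"angular":[0,0,0]}]'; python3 look.py 9;  python3 - <<'E'
from h import *
import pickle
ps=pickle.load(open("look9.pkl","rb"))
save(ps["wrist"],"w9.png")
E
```

```text
time_s: 13.7
position: [0.5078, 0.0171, 0.1559]
eef_rot: [[0.024, 0.94, 0.341], [1.0, -0.026, -0.0], [0.009, 0.341, -0.94]]
force: [-0.2, 0.1, -0.5]
gripper_width: 0.0561
13.85 [0.5072 0.0174 0.1574] [[0.024, 0.939, 0.342], [1.0, -0.025, -0.0], [0.008, 0.342, -0.94]] [-0.5  0.4  0.1]
wrist tip pred [[318.36205367 238.23872292]] port px-> [[355.87705388 550.95449713]]
scene tip pred [[344.75408665 251.71719678]] port px-> [[265.57297608 258.71479452]]
top tip pred [[308.90218117 237.47213173]] port px-> [[372.7366694  234.35649264]]
```

View pics/w9.png

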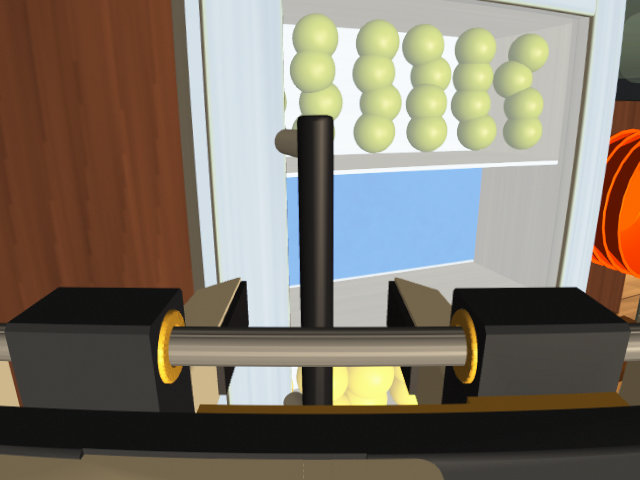

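```bash
python3 -m creep '[{"xyz":[-1,0,0],"angular":[0,0,0]},{"xyz":[-1,0,0],"angular":[0,0,0]},{"xyz":[-1,0,0],"angular":[0,0,0]},{"xyz":[-1,0,0],"angular":[0,0,0]},{"xyz":[-1,0,0],"angular":[0,0,0]}]' 0 40; python3 -m creep '[{"xyz":[0,0,0],"angular":[0,0,0]},{"xyz":[0,0,0],"angular":[0,0,0]},{"xyz":[0,0,0],"angular":[0,0,0]},{"xyz":[0,0,0],"angular":[0,0,0]}]'
```

```text
time_s: 14.35
position: [0.5062, 0.0172, 0.1576]
eef_rot: [[0.024, 0.939, 0.343], [1.0, -0.025, -0.0], [0.008, 0.343, -0.939]]
force: [-0.4, 0.6, -0.7]
gripper_width: 0.0208
time_s: 14.75
position: [0.5069, 0.0172, 0.158]
eef_rot: [[0.024, 0.939, 0.344], [1.0, -0.025, -0.0], [0.008, 0.344, -0.939]]
force: [3.4, -1.7, 1.2]
gripper_width: 0.0112
```

Run:
```python
import numpy as np
r=np.array([.5069-.687,.158-.125])
for t in np.arange(0,.86,.05):
    c,s=np.cos(t),np.sin(t); n=np.array([c*r[0]+s*r[1],-s*r[0]+c*r[1]]); d=(n-r)*1000; print(round(t,3),d.round(1))
t=.785;c,s=np.cos(t),np.sin(t); print(np.array([c*r[0]+s*r[1],-s*r[0]+c*r[1]])-r)
```

```text
0.0 [0. 0.]
0.05 [1.9 9. ]
0.1 [ 4.2 17.8]
0.15 [ 7.  26.5]
0.2 [10.1 35.1]
0.25 [13.8 43.5]
0.3 [17.8 51.7]
0.35 [22.2 59.8]
0.4 [27.1 67.5]
0.45 [32.3 75.1]
0.5 [37.9 82.3]
0.55 [43.8 89.3]
0.6 [50.1 95.9]
0.65 [ 56.7 102.3]
0.7 [ 63.6 108.3]
0.75 [ 70.8 113.9]
0.8 [ 78.3 119.2]
0.85 [ 86.  124.1]
[0.0760246  0.11764303]
```

```bash
python3 -m creep '[{"xyz":[1,0,4.5],"angular":[0,0.025,0]},{"xyz":[3,0,13],"angular":[0,0.075,0]},{"xyz":[5.5,0,22],"angular":[0,0.125,0]},{"xyz":[8,0,30],"angular":[0,0.17,0]},{"xyz":[10,0,35],"angular":[0,0.2,0]}]'; python3 -c "
from h import *
s=telemetry.state();print(s['moment'],s['joint_pos'])
p=eyes.read_camera('scene');save(p,'s10.png',(220,80,460,320),3)"
```

```text
time_s: 15.25
position: [0.5168, 0.017, 0.1928]
eef_rot: [[0.026, 0.989, 0.148], [1.0, -0.026, 0.0], [0.004, 0.147, -0.989]]
force: [5.0, -0.9, -8.3]
gripper_width: 0.0104
[-0.15988937 -0.78244959 -0.00814172] [ 0.40109198  0.28794072 -0.67087237  1.96302453  0.29045576  0.8252216
 -0.44687936]
```

View pics/s10.png

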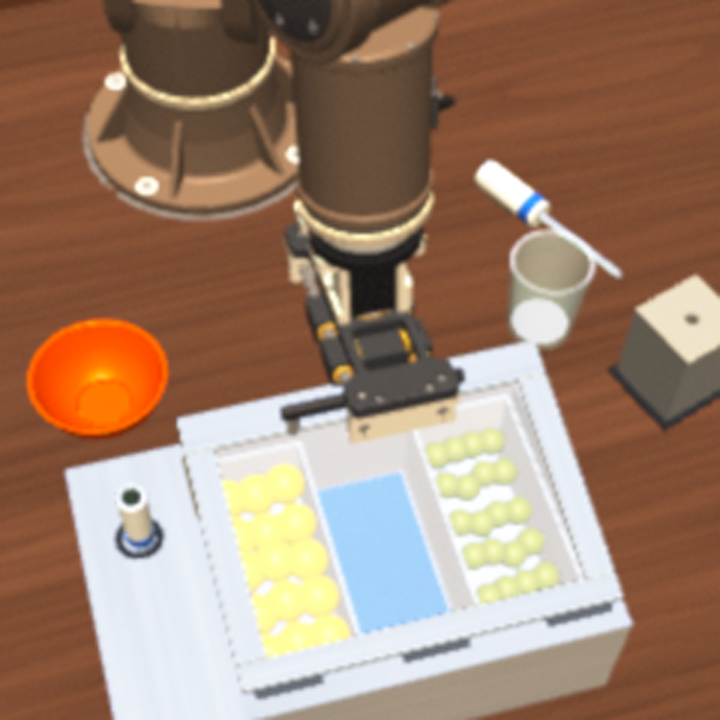

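```bash
python3 -m creep '[{"xyz":[3.5,0,8.5],"angular":[0,0.05,0]},{"xyz":[7.5,0,16.5],"angular":[0,0.1,0]},{"xyz":[12,0,24.5],"angular":[0,0.15,0]},{"xyz":[17,0,32.5],"angular":[0,0.2,0]},{"xyz":[17,0,32.5],"angular":[0,0.2,0]}]'; python3 -m creep '[{"xyz":[5,0,7.5],"angular":[0,0.05,0]},{"xyz":[11,0,15],"angular":[0,0.1,0]},{"xyz":[17,0,22],"angular":[0,0.15,0]},{"xyz":[23,0,28.5],"angular":[0,0.2,0]},{"xyz":[23,0,28.5],"angular":[0,0.2,0]}]'
```

```text
time_s: 15.8
position: [0.5331, 0.0165, 0.2247]
eef_rot: [[0.027, 0.998, -0.058], [1.0, -0.027, -0.0], [-0.002, -0.058, -0.998]]
force: [-4.0, -2.3, -4.3]
gripper_width: 0.0108
time_s: 16.3
position: [0.5547, 0.016, 0.2523]
eef_rot: [[0.025, 0.965, -0.261], [1.0, -0.027, -0.002], [-0.009, -0.261, -0.965]]
force: [-6.8, -4.0, 1.7]
gripper_width: 0.0109
```

```bash
python3 -m creep '[{"xyz":[7,0,7],"angular":[0,0.045,0]},{"xyz":[14,0,13],"angular":[0,0.09,0]},{"xyz":[21,0,18.5],"angular":[0,0.135,0]},{"xyz":[28,0,23.5],"angular":[0,0.175,0]},{"xyz":[28,0,23.5],"angular":[0,0.175,0]}]'; python3 look.py 11
python3 - <<'E'
from h import *
import pickle
ps=pickle.load(open("look11.pkl","rb"))
save(ps["wrist"],"w11.png");save(ps["scene"],"s11.png",(200,80,460,340),3);save(ps["top"],"t11.png",(240,150,420,290),4)
E
```

```text
time_s: 16.8
position: [0.5816, 0.0154, 0.2751]
eef_rot: [[0.023, 0.903, -0.43], [1.0, -0.027, -0.003], [-0.015, -0.429, -0.903]]
force: [-8.5, -4.7, 4.4]
gripper_width: 0.0111
16.95 [0.5814 0.0154 0.275 ] [[0.023, 0.904, -0.427], [1.0, -0.027, -0.003], [-0.015, -0.427, -0.904]] [-5.  -3.1  0.6]
wrist tip pred [[318.43146261 238.27783226]] port px-> [[352.0785349  425.34002686]]
scene tip pred [[345.56210089 225.24678029]] port px-> [[265.57297608 258.71479452]]
top tip pred [[308.05772275 233.42815847]] port px-> [[372.7366694  234.35649264]]
```

View pics/s11.png

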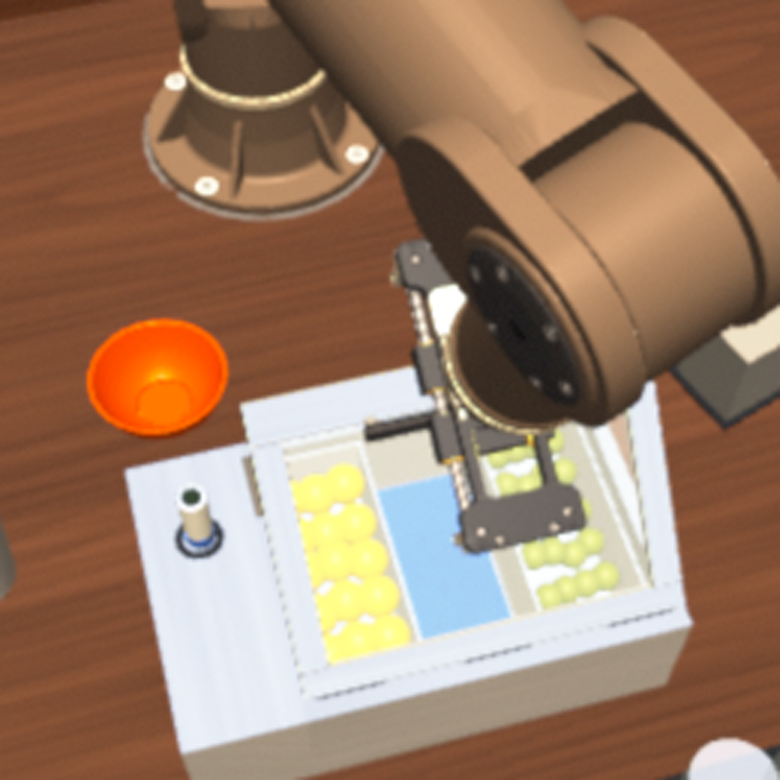

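View pics/w11.png

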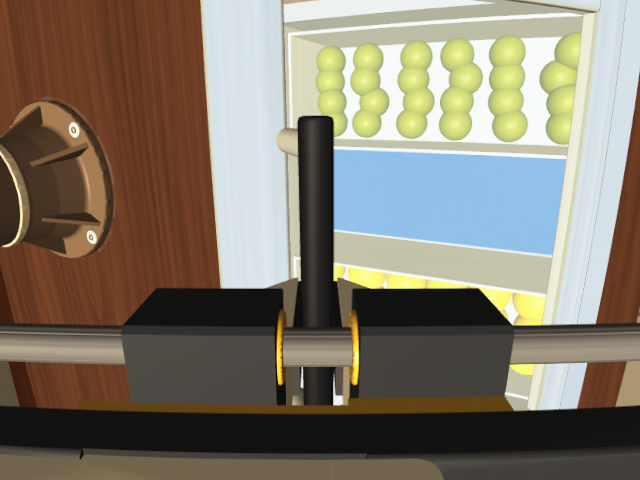

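View pics/t11.png

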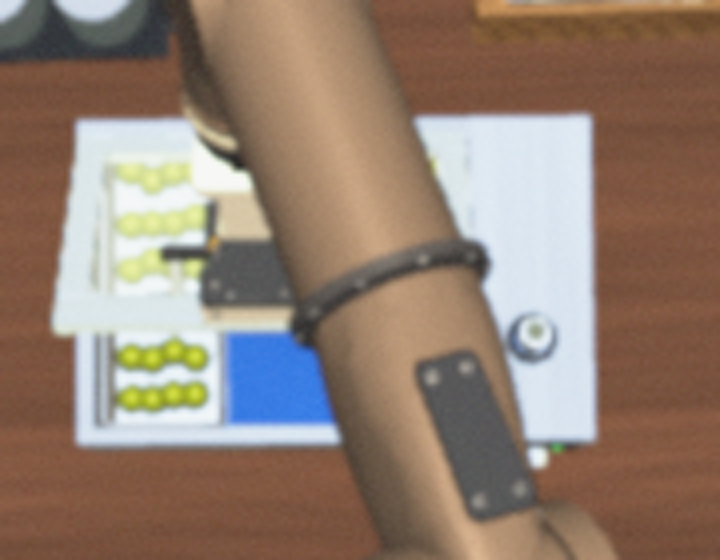

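Run:
```python
from h import *
import pickle
ps=pickle.load(open("look11.pkl","rb"))
yaw=-.018;X=np.array([np.cos(yaw),np.sin(yaw),0]);Y=np.array([-np.sin(yaw),np.cos(yaw),0]);Z=np.array([0,0,1.])
H=np.array([.586,-.0297,0])+.1*X+.045*Y+.125*Z
def pt(t,x,y,z): return H+Y*y+X*(x*np.cos(t)+z*np.sin(t))+Z*(-x*np.sin(t)+z*np.cos(t))
for d in(40,43,45,47,50):
    t=np.radians(d)
    q=proj(ps["top"],[pt(t,-.215,.143,0),pt(t,-.215,.143,.0125),pt(t,-.185,.07,.0465)])
    s=proj(ps["scene"],[pt(t,-.215,-.143,0),pt(t,-.215,-.143,.0125),pt(t,-.185,-.07,.0465)])
    w=proj(ps["wrist"],[pt(t,-.185,.07,.0465),pt(t,-.215,.143,.0125)])
    print(d,((q-[240,150])*4).round(0).tolist(),((s-[200,80])*3).round(0).tolist(),w.round().tolist())
```

```text
40 [[57.0, 354.0], [55.0, 341.0], [162.0, 273.0]] [[233.0, 400.0], [234.0, 401.0], [355.0, 425.0]] [[294.0, 125.0], [194.0, -71.0]]
43 [[55.0, 342.0], [53.0, 328.0], [161.0, 260.0]] [[234.0, 402.0], [235.0, 404.0], [358.0, 431.0]] [[308.0, 126.0], [196.0, -83.0]]
45 [[54.0, 333.0], [53.0, 319.0], [160.0, 251.0]] [[235.0, 403.0], [236.0, 406.0], [360.0, 435.0]] [[319.0, 126.0], [199.0, -92.0]]
47 [[53.0, 325.0], [52.0, 310.0], [160.0, 241.0]] [[236.0, 405.0], [237.0, 409.0], [362.0, 439.0]] [[331.0, 127.0], [203.0, -102.0]]
50 [[52.0, 311.0], [50.0, 296.0], [159.0, 227.0]] [[237.0, 409.0], [239.0, 414.0], [366.0, 446.0]] [[353.0, 128.0], [211.0, -117.0]]
```

Run:
```python
from h import *
p=eyes.read_camera("scene"); save(p,"s12.png")
for i in range(4): q=eyes.read_camera("top")
s=telemetry.state();print(s["time_s"],s["position"],np.abs(s["dq"]).max(),s["force"],s["gripper_width"])
```

```text
17.2 [0.58139338 0.01542047 0.27498126] 0.0018935812898485717 [-4.65550814 -4.46155419 -0.3831366 ] 0.010500993270139274
```

View pics/s12.png

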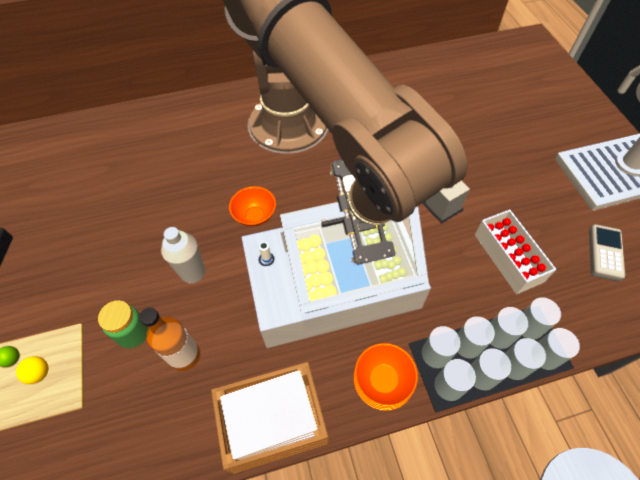

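```bash
python3 -c "
from cell import job
print(job.close_job())"
```

```text
the job is handed in; nothing more can be done
None
```

I put the smaller probe home in the probe opening with the lid shut and let go of it. Then I lifted the lid by its handle to about 45° and handed the job in at about 17 s while still holding it there.

- **Probe:** the one in the stand matched the description: a 22 mm wide grip, with its top about 56 mm above the stand (60 mm is listed). On contact the tool height put the grip's underside at about 125 mm, level with the station top. After release the wrist and scene pictures showed it upright inside the collar.
- **Lid:** the tool pose and the wrist picture gave about 44.5°, and the top picture about 45°. The arm was steady, with forces on the tool under about 7 N and the bar still in the grip.
- **Other things on the bar:** in the last picture everything visible stood where it was at the start. The tumbler and the larger probe were hidden by the arm then; they were last seen undisturbed before I gripped the handle.
- **What was off:** the larger look-alike probe tipped over and came to rest beside the tumbler in the first two seconds, before the arm moved. I left it alone. The wrist camera also disagreed with the top and scene cameras by about 2–4 mm along y, so I centred the probe on the collar as seen in the wrist picture.

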